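# Clear the charging dock into stack-nest trays

### The arm

A 6-joint arm with a two-finger parallel gripper is mounted at the origin on a cart in front of the work surface, level with it; the furniture and walls round the work are solid. World frame = base frame: x ahead of the robot, y to its left, z up, the work surface at z = 0. Lengths are in m, angles in degrees, forces in N, time in s.
With the tool pointing down it reaches from about 0.325 to 0.85 m from the base axis. Payload 15.5 kg.
Tool frame: the origin (TCP) lies at the very end of the fingers, on their centre line; the grasp point (between the pads) lies arm.grip_depth behind it (arm.grip_depth is the distance from the TCP to the grasp point, in m); z points along the fingers, y is the line along which they close (so a half turn about z gives the same grasp; the last joint's range is limited). The gripper opens to 91 mm and grips with 3 to 60 N. Pads are 32 mm wide; open, the fingers measure 118 mm over their backs; the gripper's body (76 mm by 178 mm) begins 60 mm behind the grasp point.
Start: joints at [-76.805, 28.281, 77.091, -0, 74.628, -5.472], TCP at [0.2, -0.592, 0.214] pointing down, gripper open.
Joint ranges: [-166.48, 166.48], [-47.26, 123.95], [12.59, 153.08], [-70.14, 250.14], [6.76, 159.57], [-176.63, 176.63]. Speed limits (degrees/s): [108.29, 108.29, 147.25, 172.46, 172.46, 172.46].

### API

Orientations are given as a 3x3 rotation matrix whose columns are the frame's x, y, z axes.
In Python, from rig import arm gives the robot as it stands. Calls block until the motion is done:
- arm.move_to(position, orientation): joint-space move of the TCP to a pose.
- arm.move_l(position, orientation=None, feed=0.15): straight line of the TCP; orientation=None keeps the orientation; feed is the mean speed in m/s.
- arm.move_joints(angles): joint-space move.
- arm.grip(opening): finger opening in m; the grip force is fixed at half the most; returns when the fingers have stopped.
- arm.sleep(seconds).
- arm.solve_ik(position, orientation): joint angles nearest the present ones, or None.
- arm.snapshot(name): name is "scene" or "top" or "wrist"; returns the picture (480x640x3 uint8, red, green, blue); there is no depth.
- arm.get_calibration(name): a dict with "intrinsics" (3x3 intrinsics, pixels), "k1" (the pictures are not rectified: a ray, as slopes to the right and down, at radius r is drawn at 1 + k1 r^2 times it, then the intrinsics apply), "cam_to_world" (4x4, takes a point from camera to world coordinates). Camera axes: x right, y down, z forward; pixel columns grow to the right and rows downward; lengths in m; the calibration is good to about 2 mm. A picture is of the moment at which its call begins: read the wrist's pose just before it. get_calibration takes no time and is no camera call; for the wrist camera it gives the pose at the moment of the call.
A pose or a line that the arm cannot do raises arm.Unreachable and nothing moves.
- arm.sign_off(): hands the job in; it is judged then, once.
Readings, each from a call of its own:
- arm.current_t(): time.
- arm.current_joint_positions(): joint angles.
- arm.current_dq(): joint speeds.
- arm.current_tau(): joint torques, N m.
- arm.current_ee_pos(): TCP position.
- arm.current_tool_rot(): TCP orientation.
- arm.current_force(): force on the tool from outside, world axes, zero at the start.
- arm.current_torque(): the same for the moment, N m.
- arm.current_width(): finger opening in m.
- arm.current_grasp_force(): force on a finger pad.
Only numpy, scipy, OpenCV 4.12 (cv2) and the standard library are available. Lean on these libraries where they do the work, as an engineer would, in place of code of your own. Each camera call takes 0.05 s, during which the arm holds its last target. There are 200 camera calls.

### The job

Lift the top tray out of the load tray it is nested in, swing the dock's hold-down bar up, draw every battery pack forward from under the hood and lay them all flat in the load tray. Then swing the hold-down bar fully down again, and put the top tray, turned half round, on the load tray so that its ribs stand on the rim lugs instead of nesting. Leave the mouse, the relay and the loose round connector where they are.

Things in the scene. Friction and masses are not known exactly. Their poses are not given: they have to be found in the camera images.
- dock: fixed grey charging dock; origin under its middle on the bench, x to its rear, y to its left, z up. Base plate 8 mm thick, 170 mm wide (y), x = -75 to +55. Three bays at y = -52, 0, +52 mm; a pack in its bay lies on the base plate, centre at x = 0, z = 18 mm. The front 43 mm of a pack stands free on both sides.
- hood (a point): middle of the top of the dock's fixed hood, at x = +31, z = 40 mm of the dock. The hood covers x = 8 to 55, so the rear 27 mm of each pack is roofed over with 2.5 mm to spare, between guides with 1.5 mm to spare each side: a pack comes out only by sliding straight to the dock's -x by 30 mm or more.
- hold_bar (a joint): hinge of the steel hold-down bar, rad: 0 = down, its lip in front of the packs; grows to 2.0 as the grip rod swings up and back over the hinge. Stiff: it stays where it is left (about 2 N at the rod moves it) and must be pushed all the way down. Below about 1.7 its lip leans over the packs and is in the way of a gripper.
- bar_hinge (a point): the bar's hinge line (runs along the dock's y), at x = +48, z = 48 mm of the dock
- bar_grip (a point): middle of the bar's round grip rod, 10 mm thick, 93 mm long along the dock's y, 140 mm from the hinge; struts 43 mm to either side, 41 mm free between rod and cross bar. Bar down: at x = -92, z = 48 mm of the dock; raised, it stands up to 190 mm above the bench. The rod turns freely between fingers that hold it from above.
- pack_0_mid (a point): centre of a grey battery pack with a pale label on top, a box 70 (its x) x 24 (its y) x 20 (its z) mm, 90 g. At the start it lies in the dock, its x along the dock's x, brass contacts (+x end) to the rear. Two or three of the three packs are present.
- pack_1_mid (a point): centre of a grey battery pack with a pale label on top, a box 70 (its x) x 24 (its y) x 20 (its z) mm, 90 g. At the start it lies in the dock, its x along the dock's x, brass contacts (+x end) to the rear. Two or three of the three packs are present.
- pack_2_mid (a point): centre of a grey battery pack with a pale label on top, a box 70 (its x) x 24 (its y) x 20 (its z) mm, 90 g. At the start it lies in the dock, its x along the dock's x, brass contacts (+x end) to the rear. Two or three of the three packs are present.
- load_tray: loose black open tray, 0.6 kg, 114 (its x) x 176 (its y) x 46 mm high, walls and floor 4 mm; origin under its middle, z up, label holder on its +y end. Room for three packs laid across it (pack x along tray x) side by side, e.g. at y = -48, 0, +48 mm.
- load_tray_lug (a point): middle of the top of one of the load tray's four rim lugs, at x = +48, y = +58, z = 36 mm of the tray. Lugs, 8 mm thick and 26 mm long, stick 10 mm inward from both long walls at y = +58 and y = -20 mm, leaving 86 mm between them.
- top_tray_handle (a point): middle of the bow handle's bar of the black top tray (0.2 kg): bar 10 mm thick (tray's y), 12 mm high, 76 mm long (along tray's x), 76 mm above the tray's underside, free below it. Axes are the top tray's.
- top_tray_foot (a point): middle of the top tray's underside. Body 76 (x) x 158 (y) x 46 mm high, label holder on its +y end; four outer ribs, 22 mm long, reach out to x = +-49 mm at y = -58 and +20 mm. With label ends the same way the ribs pass between the lugs: it nests, underside 4 mm above the load tray's, as at the start.
- top_tray_label_end (a point): foot of the top tray's label end, 79 mm along its +y from the middle. With the tray turned half round (label ends opposite) and centred on the load tray, the ribs stand on the lugs, underside 36 mm above the load tray's, with 4 mm play in x and 5 mm in y inside the rim.
- mouse: bystander: computer mouse 112x66x37 mm, behind the work
- relay: bystander: clear relay 22x29x41 mm, behind the work
- connector_a: bystander: loose round connector 49x24x24 mm, behind the work

How it is judged:
By the outcome, as a careful person would: the job done as asked, in the order asked, and still so for the second after the job is handed in, with the robot touching nothing.
Of pack_0, pack_1, pack_2 only 2 to 3 are there at a start; the rules pass over those that are not, and their reading is None.
At some moment in a run one of top_tray may be knocked a few centimetres aside while the robot is not near it.
Once in a run the grip may slacken for a moment while it holds something.
It also fails if it takes over 200 s, if anything falls off the work surface, if the arm or the gripper's body presses on something with over 40 N, if the wrist force passes 120 N, or if a joint passes its speed limit or range.

## Working session

There is one attempt and no reset: what is moved stays moved. The work goes in short steps, each a Python script; the robot and the scene stay as the last script left them, time stands still between calls to the robot, and variables do not carry over. Pictures are saved under pics/ and viewed, at most 14 in all, crops included, and the job is handed in when it is done.

```bash
ls; mkdir -p pics
python3 - <<'E'
from rig import arm
import cv2, numpy as np
for n in("scene","top"):
    im=arm.snapshot(n); cv2.imwrite(f"pics/{n}0.png",im[:,:,::-1])
    c=arm.get_calibration(n); print(n,c)
print(arm.grip_depth, arm.current_tool_rot())
E
```

```text
pics
scene {'intrinsics': array([[611.13941805,   0.        , 316.90926032],
       [  0.        , 611.13941805, 228.55878707],
       [  0.        ,   0.        ,   1.        ]]), 'k1': 0.032291883376430464, 'cam_to_world': array([[-0.47298995, -0.616966  ,  0.62899401, -0.24998349],
       [-0.88103442,  0.32498138, -0.34375203,  0.58168039],
       [ 0.00767197, -0.71675663, -0.6972812 ,  1.00929083],
       [ 0.        ,  0.        ,  0.        ,  1.        ]])}
top {'intrinsics': array([[558.23921791,   0.        , 323.56172537],
       [  0.        , 558.23921791, 230.77030097],
       [  0.        ,   0.        ,   1.        ]]), 'k1': -0.11160065293420546, 'cam_to_world': array([[-0.02706556, -0.98692719,  0.15887784,  0.37242247],
       [-0.99961664,  0.02579366, -0.01006254,  0.13532341],
       [ 0.00583295, -0.15908928, -0.98724697,  1.35041732],
       [ 0.        ,  0.        ,  0.        ,  1.        ]])}
0.0188 [[ 9.47388649e-01  3.20085424e-01 -2.63247053e-04]
 [ 3.20085520e-01 -9.47388060e-01  1.05992067e-03]
 [ 8.98680431e-05 -1.08841838e-03 -9.99999404e-01]]
```

View pics/scene0.png

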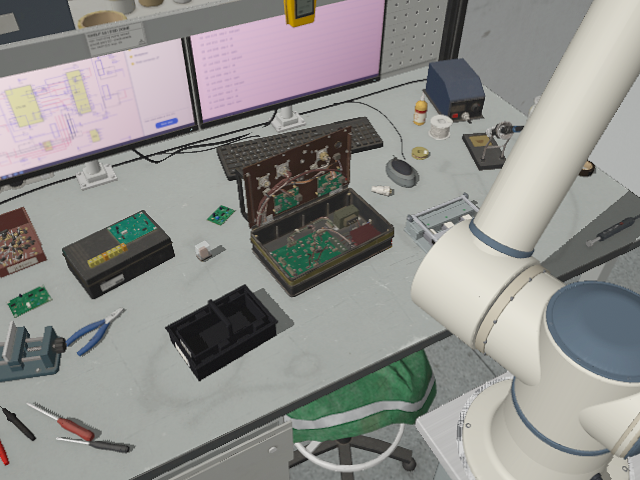

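View pics/top0.png

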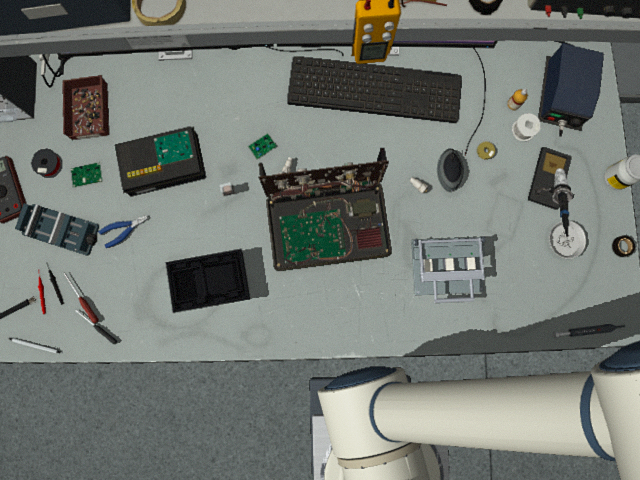

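The top view shows the nested trays near (207,281) and the dock near (453,268), with its open front towards the robot and pale labels around row 264. I'll enlarge both.

```bash
cat > h.py <<'E'
from rig import arm
import cv2, numpy as np
def ray(n,uv,c=None):
    c=c or arm.get_calibration(n);K=c["intrinsics"];k=c["k1"]
    d=np.array([(uv[0]-K[0,2])/K[0,0],(uv[1]-K[1,2])/K[1,1]]);s=d.copy()
    for _ in range(20): s=d/(1+k*(s@s))
    T=c["cam_to_world"];return T[:3,3],T[:3,:3]@np.array([s[0],s[1],1])
def at(n,uv,z,c=None):
    o,d=ray(n,uv,c);return o+d*(z-o[2])/d[2]
def proj(n,p,c=None):
    c=c or arm.get_calibration(n);T=c["cam_to_world"]
    q=T[:3,:3].T@(np.array(p)-T[:3,3]);s=q[:2]/q[2];s=s*(1+c["k1"]*(s@s))
    K=c["intrinsics"];return np.array([K[0,0]*s[0]+K[0,2],K[1,1]*s[1]+K[1,2]])
def R(yaw):  # tool down; tool x at yaw deg in world, y = x rotated -90
    a=np.radians(yaw);c,s=np.cos(a),np.sin(a)
    return np.array([[c,s,0],[s,-c,0],[0,0,-1.]])
E
python3 - <<'E'
import cv2,numpy as np
im=cv2.imread("pics/top0.png")
a=cv2.resize(im[240:320,155:255],None,fx=4,fy=4,interpolation=cv2.INTER_CUBIC)
a=cv2.convertScaleAbs(a,alpha=2,beta=20)
b=cv2.resize(im[225:305,400:500],None,fx=4,fy=4,interpolation=cv2.INTER_CUBIC)
cv2.imwrite("pics/c0.png",np.hstack([a,b]))
E
```

```text
(no output)
```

View pics/c0.png

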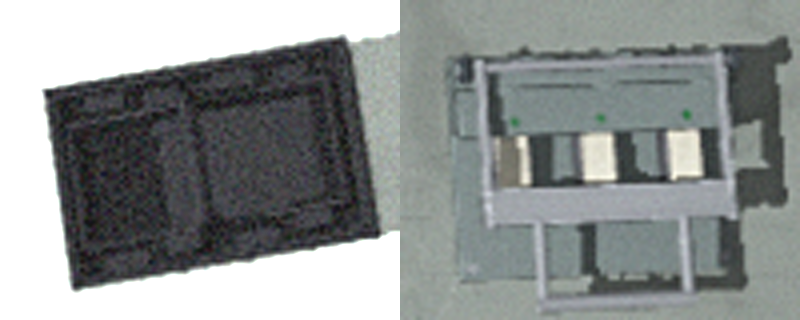

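The crops show three packs (labels at crop x≈512, 600 and 685), the bar down with its rod at crop (540–697, 303), and the label end of the trays to the left. Now the positions.

Run:
```python
from h import *
np.set_printoptions(precision=4,suppress=True)
f=lambda u,v,z:at("top",(155+u/4,240+v/4),z)
g=lambda u,v,z:at("top",(400+(u-400)/4,225+v/4),z)
T=[f(*p,0.046) for p in((45,90),(345,38),(380,237),(77,290))]
print("tray",np.array(T),np.mean(T,0),"sizes",[np.linalg.norm(T[i]-T[(i+1)%4]) for i in range(4)])
d=T[0]-T[1]+T[3]-T[2];print("yaw of +y axis -90:",np.degrees(np.arctan2(d[1],d[0]))-90)
print("handle",f(180,178,.08), [f(175,88,.08),f(187,250,.08)])
a,b=g(543,303,.048),g(695,299,.048);print("rod",a,b,(a+b)/2,np.linalg.norm(a-b))
a,b=g(515,121,.04),g(685,114,.04);print("leds",a,b,np.linalg.norm(a-b),np.degrees(np.arctan2(*(a-b)[[1,0]]))-90)
a=g(457,280,.008);b=g(453,140,.008);print("base FL",a,b)
```

```text
tray [[0.5161 0.4958 0.046 ]
 [0.5427 0.3173 0.046 ]
 [0.4254 0.2976 0.046 ]
 [0.3984 0.4755 0.046 ]] [0.4707 0.3965 0.046 ] sizes [np.float64(0.18045845295441715), np.float64(0.11890826425439283), np.float64(0.1799498899310617), np.float64(0.1194711555553604)]
yaw of +y axis -90: 8.554433953241173
handle [0.4601 0.4076 0.08  ] [array([0.5118, 0.4107, 0.08  ]), array([0.4191, 0.4035, 0.08  ])]
rod [ 0.4098 -0.1352  0.048 ] [ 0.4091 -0.2254  0.048 ] [ 0.4095 -0.1803  0.048 ] 0.09020200795610334
leds [ 0.518 -0.126  0.04 ] [ 0.5192 -0.2287  0.04  ] 0.10267195497431929 0.7023677049744066
base FL [ 0.4264 -0.0921  0.008 ] [ 0.511  -0.0939  0.008 ]
```

Run:
```python
from h import *
np.set_printoptions(precision=4,suppress=True)
def look(p,yaw,name):
    arm.move_to(p,R(yaw)); arm.sleep(.3)
    c=arm.get_calibration("wrist"); im=arm.snapshot("wrist")
    np.save(f"pics/{name}.npy",c,allow_pickle=True)
    cv2.imwrite(f"pics/{name}.png",im[:,:,::-1]);print(name,arm.current_ee_pos(),c["cam_to_world"],arm.current_t(),arm.current_joint_positions())
look([.48,-.18,.34],0.7,"wd")
look([.46,.40,.34],8.5,"wt")
print(c["intrinsics"] if 0 else "")
```

```text
wd [ 0.48   -0.1802  0.3399] [[ 0.0111 -0.9705 -0.2408  0.5485]
 [-0.9999 -0.011  -0.0019 -0.1791]
 [-0.0008  0.2408 -0.9706  0.5096]
 [ 0.      0.      0.      1.    ]] 2.3167 [-27.2579  13.0154  81.1455  -0.0002  85.845   62.0626]
wt [0.4602 0.3997 0.34  ] [[ 0.1466 -0.9601 -0.238   0.528 ]
 [-0.9892 -0.1425 -0.0346  0.41  ]
 [-0.0007  0.2405 -0.9707  0.5098]
 [ 0.      0.      0.      1.    ]] 4.75 [ 35.3699  21.8629  68.1299  -0.0009  90.0113 116.8966]
```

View pics/wd.png

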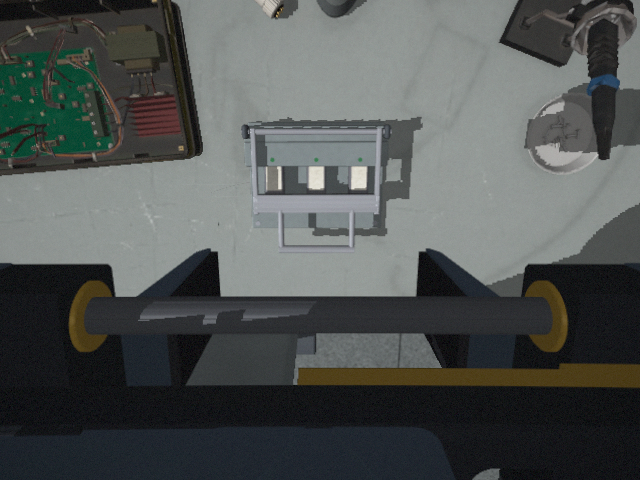

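View pics/wt.png

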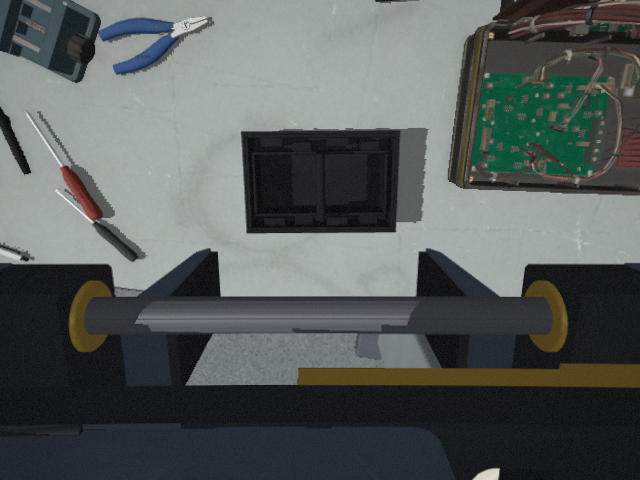

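The wrist views show the load tray at corners (242,132), (397,129), (396,232), (248,233), with the handle bar in the middle at about x=322. In the dock view the rod runs (280–354, 248) and the LEDs sit at (272,160), (316,159) and (360,158).

Run:
```python
from h import *
np.set_printoptions(precision=4,suppress=True)
ct=np.load("pics/wt.npy",allow_pickle=True).item();cd=np.load("pics/wd.npy",allow_pickle=True).item()
T=[at("wrist",p,.046,ct) for p in((242,132),(397,129),(396,232),(248,233))]
print(np.array(T),np.mean(T,0),[np.linalg.norm(T[i]-T[(i+1)%4]) for i in range(4)])
d=T[0]-T[1]+T[3]-T[2];print(np.degrees(np.arctan2(d[1],d[0]))-90)
a=[at("wrist",p,.08,ct) for p in((320,150),(323,222),(322,187))];print("handle",a)
g=lambda u,v,z:at("wrist",(u,v),z,cd)
a,b=g(279,249,.048),g(355,249,.048);print("rod",a,b,(a+b)/2)
print("led",g(272,160,.04),g(316,159,.04),g(360,158,.04))
print("labels",g(316,178,.028),g(358,178,.028),g(275,178,.028))
im=cv2.imread("pics/wt.png")[115:245,230:410];cv2.imwrite("pics/c1.png",cv2.convertScaleAbs(cv2.resize(im,None,fx=4,fy=4,interpolation=cv2.INTER_CUBIC),alpha=2.2,beta=20))
```

```text
[[0.5181 0.4968 0.046 ]
 [0.5474 0.3217 0.046 ]
 [0.428  0.299  0.046 ]
 [0.4002 0.4777 0.046 ]] [0.4734 0.3988 0.046 ] [np.float64(0.17759003413268423), np.float64(0.1215429989663642), np.float64(0.18081608969018895), np.float64(0.11944179623628239)]
9.166148824099878
handle [array([0.5126, 0.4057, 0.08  ]), array([0.4347, 0.3906, 0.08  ]), array([0.4735, 0.3976, 0.08  ])]
rod [ 0.4115 -0.1325  0.048 ] [ 0.4126 -0.226   0.048 ] [ 0.4121 -0.1792  0.048 ]
led [ 0.5188 -0.1249  0.04  ] [ 0.5205 -0.1769  0.04  ] [ 0.5222 -0.2288  0.04  ]
labels [ 0.4969 -0.1771  0.028 ] [ 0.4974 -0.2286  0.028 ] [ 0.4963 -0.1268  0.028 ]
```

View pics/c1.png

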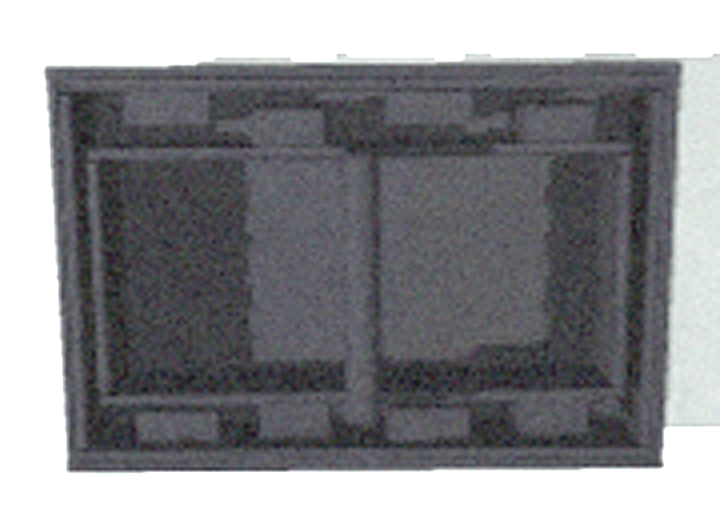

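The handle is at the tray's middle, about (0.4725, 0.398), yaw ≈8.8°. I'll lift the top tray and set it down on the free bench at (0.40, 0.10).

```bash
cat >> h.py <<'E'
np.set_printoptions(precision=4,suppress=True)
def st(tag=""): print(tag,"t%.1f"%arm.current_t(),"p",arm.current_ee_pos(),"w%.4f"%arm.current_width(),"gf%.1f"%arm.current_grasp_force(),"F",arm.current_force())
def snap(n,name):
    c=arm.get_calibration(n); im=arm.snapshot(n); np.save(f"pics/{name}.npy",c,allow_pickle=True); cv2.imwrite(f"pics/{name}.png",im[:,:,::-1]); return im
E
python3 - <<'E'
from h import *
print("edge",at("top",(290,357),0),"box",at("top",(275,270),.05))
arm.move_to([.4725,.398,.16],R(8.8))
arm.move_l([.4725,.398,.0615],feed=.12); st("down")
arm.grip(0.0); st("grip")
arm.move_l([.4725,.398,.19],feed=.1); st("lift")
arm.move_to([.40,.10,.19],R(0)); st("carried")
arm.move_l([.40,.10,.085],feed=.12)
arm.move_l([.40,.10,.0585],feed=.04); st("set")
E
```

```text
edge [0.288  0.2096 0.    ] box [0.4919 0.2379 0.05  ]
down t6.5 p [0.473  0.3984 0.0624] w0.0914 gf0.0 F [0.3047 0.1208 0.8584]
grip t7.7 p [0.4725 0.398  0.0615] w0.0097 gf30.0 F [-0.2732  0.0993 -0.4324]
lift t9.1 p [0.4722 0.3978 0.1893] w0.0096 gf30.0 F [-0.3676 -0.4768 -1.1313]
carried t10.3 p [0.4009 0.1006 0.1901] w0.0097 gf30.0 F [-0.6305 -0.0394 -1.9067]
set t12.1 p [0.4    0.1    0.0585] w0.0100 gf30.0 F [ 0.0406 -0.2745 -1.4268]
```

```bash
python3 - <<'E'
from h import *
z=.0585
while z>.053:
    z-=.0007; arm.move_l([.40,.10,z],feed=.02); arm.sleep(.15)
    if arm.current_force()[2]>1: break
st("z"); arm.grip(.09); arm.move_l([.40,.10,.19],feed=.2)
# view load tray empty
arm.move_to([.40,.39,.30],R(8.8)); arm.sleep(.3); snap("wrist","wt2"); st()
E
python3 -c "
import cv2
im=cv2.imread('pics/wt2.png')[0:300,130:530];cv2.imwrite('pics/c2.png',cv2.convertScaleAbs(cv2.resize(im,None,fx=2,fy=2,interpolation=cv2.INTER_CUBIC),alpha=1.8,beta=20))"
```

```text
z t12.9 p [0.4001 0.1    0.0574] w0.0099 gf30.0 F [-1.2242 -1.1454  9.7574]
 t16.5 p [0.4002 0.3895 0.3   ] w0.0900 gf0.0 F [-0.6049 -0.1287 -0.0843]
```

View pics/c2.png

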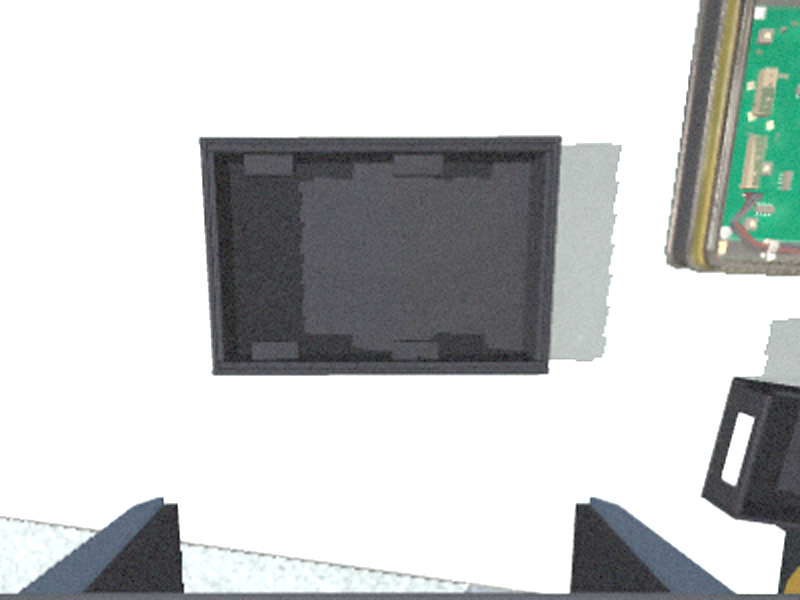

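The empty load tray shows its rim corners at crop (200,138), (561,137), (549,373), (214,374). The four lugs are at crop (270,165), (418,165), (275,350) and (415,350). Next: the bar.

Run:
```python
from h import *
c=np.load("pics/wt2.npy",allow_pickle=True).item()
T=[at("wrist",(130+u/2,v/2),.046,c) for u,v in((200,138),(561,137),(549,373),(214,374))]
print(np.array(T),np.mean(T,0)); d=T[0]-T[1]+T[3]-T[2];print(np.degrees(np.arctan2(d[1],d[0]))-90)
D=np.array([.503,-.1785]);yaw=1.0
arm.grip(.032)
arm.move_to([.411,-.18,.14],R(90+yaw)); arm.move_l([.411,-.18,.0292],feed=.12); st("at rod")
arm.grip(0); arm.sleep(.2); st("grip")
```

```text
[[0.5176 0.4973 0.046 ]
 [0.5455 0.3178 0.046 ]
 [0.4283 0.2992 0.046 ]
 [0.4003 0.4786 0.046 ]] [0.473  0.3982 0.046 ]
8.856509256270499
at rod t20.9 p [ 0.4113 -0.1801  0.0296] w0.0317 gf0.0 F [-0.42   -0.5753 -0.1166]
grip t21.6 p [ 0.411  -0.1801  0.0294] w0.0096 gf30.0 F [-1.5978 -0.2617  6.9658]
```

```bash
cat >> h.py <<'E'
HY=1.0
def arc(t0,t1,n,feed=.15,off=(0,0),zlim=35):
    u=np.array([np.cos(np.radians(HY)),np.sin(np.radians(HY))]); rod0=np.array([.411,-.18]); h=rod0+.140*u
    for t in np.linspace(t0,t1,n+1)[1:]:
        xy=h-.14*np.cos(t)*u; z=.048+.14*np.sin(t)-.0188
        arm.move_l([xy[0]+off[0],xy[1],z+off[1]],feed=feed); F=arm.current_force()
        if np.linalg.norm(F)>zlim: st("F stop %.2f"%t); return t
    st("arc end %.2f"%t1); return t1
E
python3 - <<'E'
from h import *
arc(0,1.0,8); st(); arc(1.0,1.97,8); arm.sleep(.2); st()
E
```

```text
F stop 0.88 t23.5 p [ 0.4587 -0.1787  0.1364] w0.0089 gf30.0 F [-23.9713  -2.7388  26.9372]
 t23.5 p [ 0.4587 -0.1787  0.1364] w0.0089 gf30.0 F [-23.9713  -2.7388  26.9372]
arc end 1.97 t25.7 p [ 0.6051 -0.1768  0.1577] w0.0091 gf30.0 F [ 2.0786 -2.7655  1.7983]
 t25.9 p [ 0.6045 -0.1768  0.1581] w0.0094 gf30.0 F [ 0.4683 -3.9144 -1.3163]
```

```bash
python3 - <<'E'
from h import *
arm.grip(.032); p=arm.current_ee_pos(); arm.move_l([p[0],p[1],.27],feed=.2)
arm.move_to([.54,-.18,.27],R(180+HY)); arm.sleep(.3); snap("wrist","wd2"); st(); print(arm.get_calibration("wrist")["cam_to_world"][:3,3])
E
python3 -c "
import cv2
im=cv2.imread('pics/wd2.png')[0:300,130:530];cv2.imwrite('pics/c3.png',cv2.resize(im,None,fx=2,fy=2,interpolation=cv2.INTER_CUBIC))"
```

```text
t29.0 p [ 0.54 -0.18  0.27] w0.0318 gf0.0 F [ 0.3189 -0.6901 -0.4113]
[ 0.4735 -0.1807  0.4398]
```

View pics/c3.png

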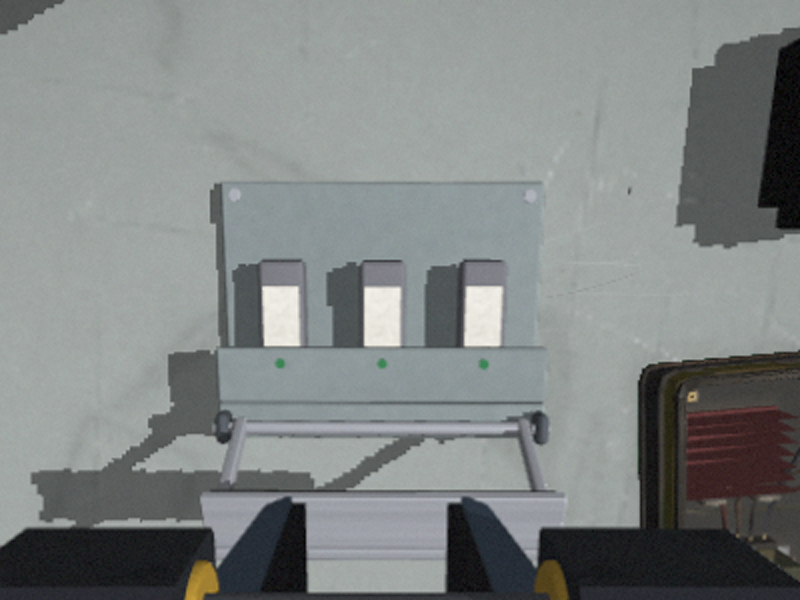

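The bar is up and all three packs are in the bays, with their front top edges at crop row ≈262 and centre columns 283, 382 and 484. Computing pack positions.

Run:
```python
from h import *
c=np.load("pics/wd2.npy",allow_pickle=True).item()
f=lambda u,v,z:at("wrist",(130+u/2,v/2),z,c)
for u in((262,304),(363,404),(463,505)): a,b=f(u[0],262,.028),f(u[1],262,.028); print((a+b)/2,np.linalg.norm(a-b))
print("base",f(222,183,.008),f(542,183,.008)); print("hood",f(218,348,.04),f(545,347,.04))
```

```text
[ 0.4711 -0.2276  0.028 ] 0.021357131597857765
[ 0.4702 -0.1765  0.028 ] 0.020874315312709408
[ 0.4694 -0.1254  0.028 ] 0.021356902336759773
base [ 0.4319 -0.2611  0.008 ] [ 0.4291 -0.0946  0.008 ]
hood [ 0.5139 -0.2598  0.04  ] [ 0.5107 -0.0939  0.04  ]
```

```bash
cat >> h.py <<'E'
def rot(a): a=np.radians(a); return np.array([[np.cos(a),-np.sin(a)],[np.sin(a),np.cos(a)]])
D=np.array([.5045,-.1768]);DY=1.0
L=np.array([.473,.3984]);LY=8.86
def dk(x,y,z): return [*(D+rot(DY)@[x,y]),z]
def lt(x,y,z): return [*(L+rot(LY)@[x,y]),z]
def pick(y):
    arm.grip(.037)
    arm.move_to(dk(-.018,y,.10),R(180+DY)); arm.move_l(dk(-.018,y,.0115),feed=.12); st("down")
    arm.grip(0); st("grip")
    arm.move_l(dk(-.068,y,.0118),feed=.08); st("drawn")
    arm.move_l(dk(-.068,y,.20),feed=.2); st("lifted")
def lay(y):
    arm.move_to(lt(-.018,y,.20),R(180+LY)); st("over")
    arm.move_l(lt(-.018,y,.03),feed=.2); arm.move_l(lt(-.018,y,.0085),feed=.04); arm.sleep(.15); st("laid")
    arm.grip(.034); arm.move_l(lt(-.018,y,.20),feed=.25)
E
python3 - <<'E'
from h import *
pick(.052)
E
```

```text
down t31.0 p [ 0.4862 -0.1254  0.0121] w0.0372 gf0.0 F [-0.1441  0.9157 -0.1027]
grip t31.4 p [ 0.486  -0.1253  0.0121] w0.0237 gf30.0 F [-0.8205  1.1426  7.9956]
drawn t32.1 p [ 0.4342 -0.1259  0.0121] w0.0236 gf30.0 F [-6.6483 -4.4703 14.9249]
lifted t33.2 p [ 0.4349 -0.1257  0.1991] w0.0235 gf30.0 F [-0.2361  0.0025 -0.2822]
```

```bash
sed -i 's/\.0115/.0135/;s/\.0118/.0137/' h.py
python3 - <<'E'
from h import *
lay(.048); arm.move_to([.40,.39,.30],R(LY)); arm.sleep(.3); snap("wrist","wt3"); st()
E
python3 -c "
import cv2
im=cv2.imread('pics/wt3.png')[0:300,130:530];cv2.imwrite('pics/c4.png',cv2.convertScaleAbs(cv2.resize(im,None,fx=2,fy=2,interpolation=cv2.INTER_CUBIC),alpha=1.5,beta=10))"
```

```text
over t35.3 p [0.4484 0.4422 0.2   ] w0.0242 gf30.0 F [ 0.2526  0.1411 -0.435 ]
laid t37.1 p [0.4478 0.443  0.0084] w0.0239 gf30.0 F [-0.3223 -0.9321 -1.2923]
 t41.5 p [0.4  0.39 0.3 ] w0.0337 gf0.0 F [-0.4492  0.1323 -0.4861]
```

View pics/c4.png

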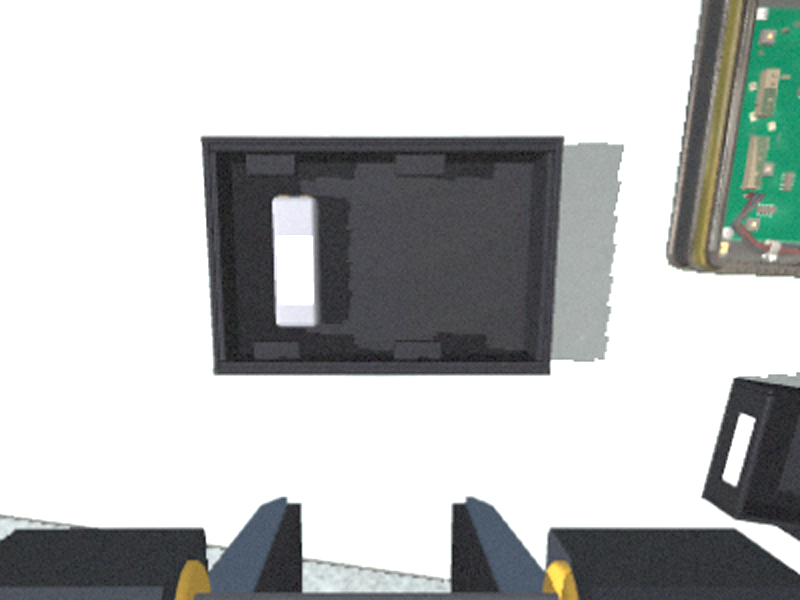

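The first pack lies flat across the tray, centre at crop (295,262). Two more to go.

```bash
python3 - <<'E'
from h import *
pick(-.052)
if arm.current_width()<.02: raise SystemExit("lost")
lay(-.048)
pick(0)
if arm.current_width()<.02: raise SystemExit("lost")
lay(0)
arm.move_to([.40,.39,.30],R(LY)); arm.sleep(.3); snap("wrist","wt4"); snap("top","top1"); st()
E
python3 -c "
import cv2,numpy as np
im=cv2.imread('pics/wt4.png')[50:200,200:500];t=cv2.imread('pics/top1.png')[220:340,160:500]
a=cv2.convertScaleAbs(cv2.resize(im,(600,300),interpolation=cv2.INTER_CUBIC),alpha=1.5,beta=10);b=cv2.convertScaleAbs(cv2.resize(t,(600,212),interpolation=cv2.INTER_CUBIC),alpha=1.5)
cv2.imwrite('pics/c5.png',np.vstack([a,b]))"
```

```text
down t46.3 p [ 0.4877 -0.2293  0.014 ] w0.0371 gf0.0 F [ 0.7087  0.9228 -0.3282]
grip t46.7 p [ 0.4878 -0.2293  0.0141] w0.0236 gf30.0 F [-0.2784  0.8357  6.5207]
drawn t47.4 p [ 0.4364 -0.2301  0.0141] w0.0236 gf30.0 F [-7.1958 -3.5779 12.7007]
lifted t48.5 p [ 0.4368 -0.2296  0.199 ] w0.0238 gf30.0 F [-0.8836 -0.039  -1.8553]
over t50.6 p [0.4631 0.3474 0.2   ] w0.0238 gf30.0 F [ 0.6718 -0.1835 -0.5318]
laid t52.4 p [0.4627 0.3482 0.0086] w0.0240 gf30.0 F [-1.9657 -1.8223 12.3374]
down t56.8 p [ 0.4869 -0.1772  0.014 ] w0.0367 gf0.0 F [ 1.0922 -0.3433 -0.0034]
grip t57.2 p [ 0.4869 -0.1773  0.0141] w0.0238 gf30.0 F [-1.1309  0.5891  7.1331]
drawn t57.9 p [ 0.4354 -0.178   0.0141] w0.0238 gf30.0 F [-6.789  -4.0554 12.3141]
lifted t59.0 p [ 0.4358 -0.1777  0.1991] w0.0235 gf30.0 F [ 0.0489  0.8513 -0.8632]
over t61.1 p [0.4557 0.3948 0.2   ] w0.0242 gf30.0 F [-0.4241 -0.4795 -0.0188]
laid t62.9 p [0.4553 0.3956 0.0087] w0.0234 gf30.0 F [-2.5788 -1.9284 12.0496]
 t67.4 p [0.4  0.39 0.3 ] w0.0341 gf0.0 F [-0.6314 -0.4439 -0.8808]
```

View pics/c5.png

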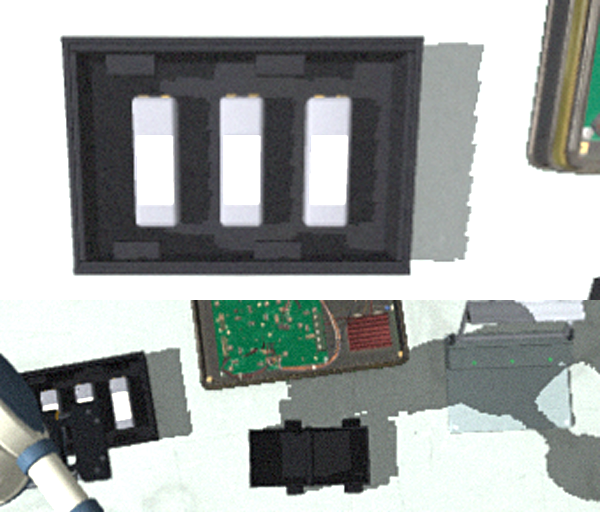

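All three packs lie flat in the tray, and the top tray still stands at its spot. Now I'll swing the bar down.

```bash
sed -i 's/rod0=np.array(\[.411/rod0=np.array([.412/' h.py
python3 - <<'E'
from h import *
arm.move_to([.50,.0,.30],R(45)); 
arm.move_to([.605,-.1768,.27],R(90+HY)); arm.move_l([.605,-.1768,.158],feed=.15); st("at")
arm.grip(0); st("grip")
if .007<arm.current_width()<.012:
    t=arc(1.97,1.0,8); t=arc(t,0,8); st()
E
```

```text
at t70.8 p [ 0.6055 -0.1768  0.159 ] w0.0341 gf0.0 F [0.1165 0.1763 0.6704]
grip t71.3 p [ 0.6051 -0.1768  0.1582] w0.0092 gf30.0 F [-0.2998 -0.4126  1.7802]
arc end 1.00 t73.5 p [ 0.4767 -0.1789  0.147 ] w0.0093 gf30.0 F [ 0.6726  0.3231 -1.5487]
arc end 0.00 t75.6 p [ 0.4111 -0.1796  0.029 ] w0.0091 gf30.0 F [-12.4779  -3.3835  -1.2052]
 t75.6 p [ 0.4111 -0.1796  0.029 ] w0.0091 gf30.0 F [-12.4779  -3.3835  -1.2052]
```

```bash
python3 - <<'E'
from h import *
p=arm.current_ee_pos(); 
arm.grip(.032); arm.move_l([.4115,-.1796,.085],feed=.15); arm.grip(0); arm.sleep(.2); f0=arm.current_force()[2]
z=.06; arm.move_l([.4115,-.1796,z],feed=.1)
while z>.042:
    z-=.001; arm.move_l([.4115,-.1796,z],feed=.03); arm.sleep(.1)
    if arm.current_force()[2]-f0>14: break
st("pressed"); arm.move_l([.4115,-.1796,.2],feed=.2)
arm.move_to([.34,.10,.30],R(0)); arm.grip(.09);arm.sleep(.2); snap("wrist","wh"); snap("top","top2"); st()
E
python3 -c "
import cv2,numpy as np
im=cv2.imread('pics/wh.png')[0:300,130:530];t=cv2.imread('pics/top2.png')[220:320,380:500]
a=cv2.convertScaleAbs(cv2.resize(im,None,fx=1.5,fy=1.5,interpolation=cv2.INTER_CUBIC),alpha=1.8,beta=20);b=cv2.resize(t,(180,150),interpolation=cv2.INTER_CUBIC)
a[-150:,-180:]=b
cv2.imwrite('pics/c6.png',a)"
```

```text
pressed t80.7 p [ 0.4116 -0.1797  0.0526] w0.0003 gf11.0 F [-2.5553  0.9154 22.2252]
 t85.3 p [0.34 0.1  0.3 ] w0.0901 gf0.0 F [-0.4996 -0.8805  0.0212]
```

View pics/c6.png

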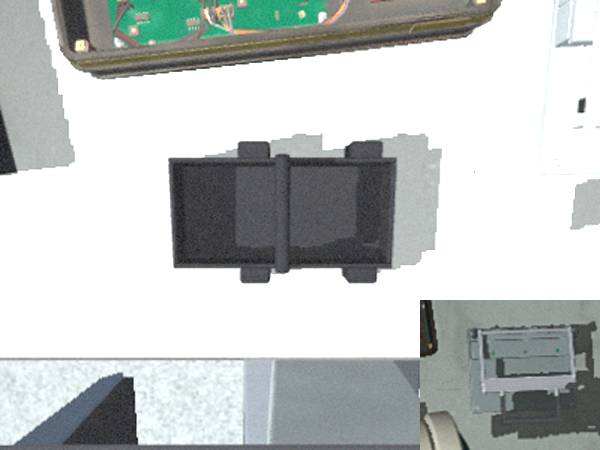

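The bar is down (rod top at z=0.053). The top tray is upright, with its handle bar at crop column 282, rows 157–270, and the label end to the left.

Run:
```python
from h import *
c=np.load("pics/wh.npy",allow_pickle=True).item()
f=lambda u,v,z:at("wrist",(130+u/1.5,v/1.5),z,c)
T=np.array([f(*p,.046) for p in((170,158),(395,158),(390,266),(175,268))]);print(T,T.mean(0))
d=T[0]-T[1]+T[3]-T[2];print(np.degrees(np.arctan2(d[1],d[0]))-90)
print(f(282,155,.082),f(282,271,.082),f(282,213,.082))
```

```text
[[0.4377 0.1775 0.046 ]
 [0.4376 0.0229 0.046 ]
 [0.3639 0.023  0.046 ]
 [0.3625 0.1776 0.046 ]] [0.4004 0.1002 0.046 ]
0.23043434957688191
[0.4371 0.1005 0.082 ] [0.3645 0.1006 0.082 ] [0.4017 0.1006 0.082 ]
```

```bash
python3 - <<'E'
from h import *
arm.move_to([.4004,.1003,.16],R(0)); arm.move_l([.4004,.1003,.058],feed=.12); arm.grip(0); st("grip")
arm.move_l([.4004,.1003,.25],feed=.12); arm.sleep(.2); st("lift")
q=arm.solve_ik([*lt(0,0,0)[:2],.25],R(180+LY)); print(q)
arm.move_to([.4004,.1003,.25],R(90)); arm.move_to([.473,.3983,.25],R(180+LY)); arm.sleep(.3); st("over")
snap("wrist","wo")
E
python3 -c "
import cv2
im=cv2.imread('pics/wo.png');cv2.imwrite('pics/c7.png',cv2.convertScaleAbs(im,alpha=1.6,beta=15))"
```

```text
grip t88.1 p [0.4004 0.1003 0.058 ] w0.0098 gf30.0 F [ 0.1097  0.1621 -1.1241]
lift t90.1 p [0.4003 0.1003 0.2497] w0.0099 gf30.0 F [-0.0136  1.2477 -1.9355]
[ 34.5765  25.9797  75.2385  -0.      78.7818 -64.2835]
over t93.0 p [0.4733 0.3977 0.2503] w0.0097 gf30.0 F [ 0.5697  0.3075 -2.1987]
```

View pics/c7.png

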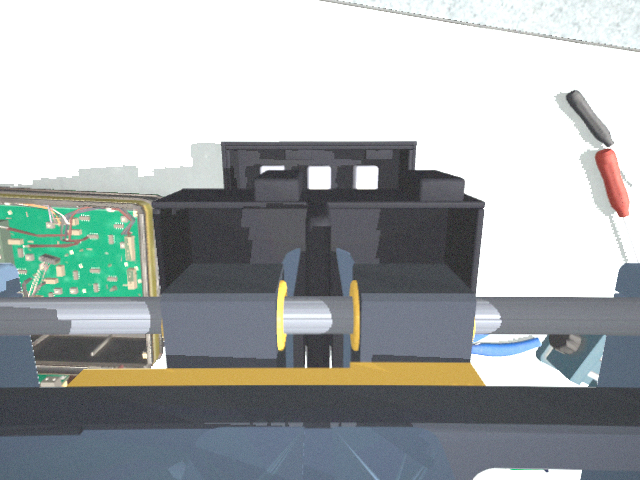

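The held tray is level, square to the load tray and centred on it in y (columns 318 and 319). Lowering with a force check.

```bash
python3 - <<'E'
from h import *
P=[.473,.3983]
arm.move_l([*P,.11],feed=.12); arm.sleep(.2); st("near"); f0=arm.current_force()[2]; z=.11
while z>.088:
    z-=.001; arm.move_l([*P,z],feed=.03); arm.sleep(.1)
    if arm.current_force()[2]-f0>3: break
st("contact"); snap("wrist","wc"); snap("scene","sc")
E
python3 -c "
import cv2,numpy as np
im=cv2.imread('pics/sc.png')[260:400,140:320]
w=cv2.imread('pics/wc.png')[60:300,120:520]
a=cv2.resize(im,None,fx=3,fy=3,interpolation=cv2.INTER_CUBIC);b=cv2.resize(w,(260,156))
o=np.zeros((420,800,3),np.uint8);o[:,:540]=a;o[:156,540:]=b;cv2.imwrite('pics/c8.png',cv2.convertScaleAbs(o,alpha=1.8,beta=15))"
```

```text
near t94.6 p [0.4732 0.3984 0.1105] w0.0102 gf30.0 F [-0.2867 -0.7034 -1.7465]
contact t100.5 p [0.4731 0.3983 0.0939] w0.0097 gf30.0 F [-4.3266 -3.3833 14.7444]
```

View pics/c8.png

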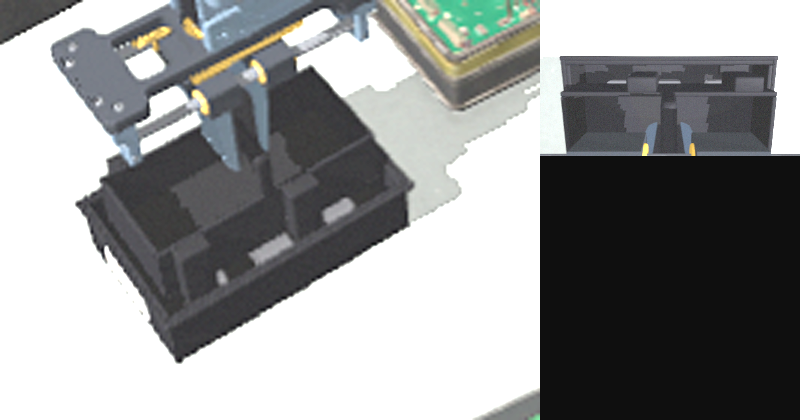

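Contact came at TCP 0.0939, against 0.0935 expected for ribs on lugs (on the rim it would be about 0.1035). Releasing.

```bash
python3 - <<'E'
from h import *
arm.grip(.09); arm.move_l([.473,.3983,.24],feed=.15)
arm.move_to([.40,.05,.35],R(90)); arm.sleep(.5); snap("scene","s2"); snap("top","t2"); st()
E
python3 -c "
import cv2,numpy as np
s=cv2.imread('pics/s2.png')[260:400,140:320];t=cv2.imread('pics/t2.png')
a=cv2.resize(s,(480,373));b=cv2.resize(t[240:320,155:255],(310,248),interpolation=cv2.INTER_CUBIC);c=cv2.resize(t[140:310,390:510],(220,312))
o=np.zeros((580,790,3),np.uint8);o[:373,:480]=cv2.convertScaleAbs(a,alpha=1.8,beta=15);o[:248,480:]=cv2.convertScaleAbs(b,alpha=2,beta=20);o[260:572,500:720]=c
cv2.imwrite('pics/c9.png',o)"
```

```text
t105.0 p [0.4  0.05 0.35] w0.0898 gf0.0 F [ 0.9402 -0.1155  0.2943]
```

View pics/c9.png

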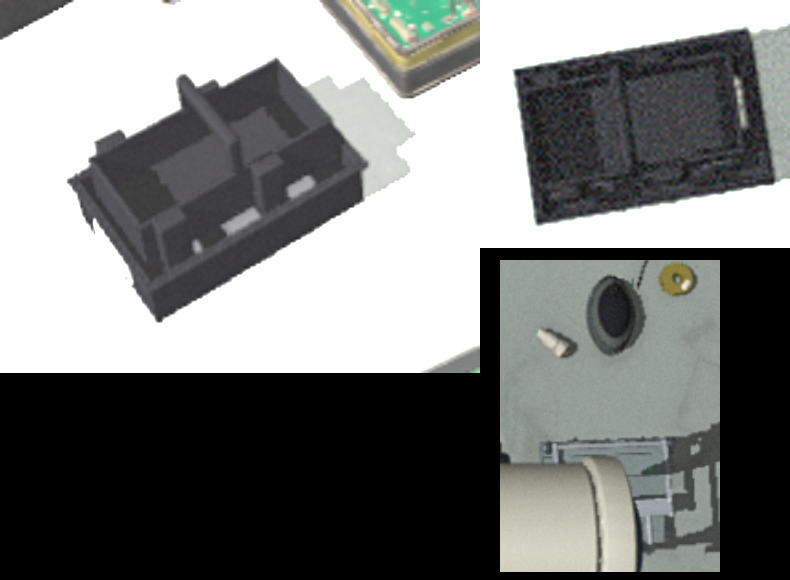

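The top tray stands level on the lugs with its label at the opposite end. The packs are underneath, the bar is down, and the mouse and connector look undisturbed. Handing in.

```bash
python3 -c "
from rig import arm
print(arm.sign_off())"
```

```text
the job is handed in; nothing more can be done
None
```

I handed the job in at about 105 s: all three packs lie flat in the load tray, the hold-down bar is fully down, and the top tray, turned half round, stands on the rim lugs; I did not go near the mouse, relay or connector.

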